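# Rack the stone chisels by blade width

### The arm

A 6-joint arm with a two-finger parallel gripper is mounted at the origin on the work surface. World frame = base frame: x ahead of the robot, y to its left, z up, the work surface at z = 0. Lengths are in m, angles in rad, forces in N, time in s.
With the tool pointing down it reaches from about 0.375 to 0.9 m from the base axis. Payload 3.1 kg.
Tool frame: the origin (TCP) lies on the centre line of the jaws, within the pads' length; the fingertips stand ahead of it and the grasp point (between the pads) lies 6 mm ahead of it (tips_ahead is the z of the fingertips in the tool frame, in m); z points along the fingers, y is the line along which they close (so a half turn about z gives the same grasp; the last joint's range is limited). The gripper opens to 85 mm and grips with 20 to 120 N. Pads are 22 mm wide; open, the fingers measure 114 mm over their backs; the gripper's body (76 mm by 85 mm) begins 54 mm behind the grasp point. The pads swing forward as they close: fully open they stand 13 mm farther back than shut.
Start: joints at [1.165, 0.527, 1.433, -0, 1.181, -0.178], TCP at [0.14, 0.609, 0.256] pointing down, gripper open.
Joint ranges: [-3.08, 3.08], [-0.75, 2.2], [0.22, 2.44], [-1.43, 4.57], [0, 2.65], [-2.85, 2.85]. Speed limits (rad/s): [2.79, 2.79, 3.14, 3.14, 3.14, 3.14].

### API

Orientations are given as [roll, pitch, yaw] about the fixed x, y, z axes, in that order (R = Rz(yaw) Ry(pitch) Rx(roll)).
In Python, from cell import * gives the robot as it stands.
- The arm moves only by the tool apply_moves, never from a script. Its argument "motion" is a list of rows, each a list of 3 entries, a list of its own where there are three numbers: the finger opening in cm, from 0 to 8.54, then the shift along the tool's x, y, z in cm, then the turn, a rotation vector about the tool's x, y, z in rad. A call has 1 to 10 rows; each row is the pose to reach, as a shift and turn from the pose commanded when the call began, along the tool's axes at that moment; what a row does not reach only later rows make up. A row lasts 1/8 s, in which the tool goes at most 62.5 mm and 10.7 degrees, less where a joint would pass 70% of its speed; a pose out of reach is approached as far as the arm can. A call with a gripper value outside its range is refused whole. The fingers move at their own pace and stop on an object; "squeeze" is the grip in N (left out, the last holds). Time passes only in rows, so rows that repeat a pose let the fingers close. It gives the time, the measured TCP pose, the force, the opening and the grip force at its end, in the units of the state.
- read_state(): the state, without advancing time (a new reading comes with each control period).
- camera(name): name is "side" or "top"; returns a dict with "frame" (384x512x3 uint8, red, green, blue), "z_map" (384x512 float32, m along the optical axis (not along the pixel's ray), 0 where there is no reading), "mtx" (3x3 intrinsics, pixels), "dist" ([k1, k2, p1, p2, k3] as OpenCV has them; the pictures are not rectified), "rvec" (rotation vector, rad) and "tvec" (3), from world to camera coordinates, as OpenCV has them. Camera axes: x right, y down, z forward; pixel columns grow to the right and rows downward; lengths in m; the calibration is good to about 2 mm. A picture is of the moment at which its call begins.
- finish_job(): hands the job in; it is judged then, once.
Trained networks look in a picture, given as the dict that the camera call returned (one of the last four; its "shot" number tells which), for a name from the list of things; names that differ only in an ending like _2 or _b are one class to them, and where a whole thing is asked for, a point or a joint stands for the part that bears it (a point fixed in the world has none). Each returns a list of dicts, best first, with "conf" (0 to 1); they miss things now and then, are a little off and sometimes report something else, mostly with a low value. They report only what shows in the picture. A call takes as long as a camera call.
- spot_in(picture, thing): "point" ([column, row] in pixels, amid what is visible of it).
- trace(picture, thing): "pixels" (384x512 bool, what is visible of it) and "point" ([column, row] in pixels, amid what is visible of it).
The state is a dict: "clock": time; "joint_pos": joint angles; "joint_velocities": joint speeds; "joint_torque": joint torques, N m; "eef_pos": TCP position; "tcp_rot": TCP orientation; "force": force on the tool from outside, world axes, zero at the start; "wrist_torque": the same for the moment, N m; "opening": finger opening in m; "gripper_force": force on a finger pad.
Only numpy, scipy, OpenCV 4.12 (cv2) and the standard library are available. Lean on these libraries where they do the work, as an engineer would, in place of code of your own. Each camera call takes 0.05 s, during which the arm holds its last target. There are 200 camera calls.

### The job

Put the four stone chisels away on the wooden chisel rack in order of blade width, one to a notch: the narrowest at the end where the narrowest blade shape is painted on the board, through to the widest at the other end. Each should lie flat in the notches of both rails, straight above its painted outline, with the blade over the painted blade. Lay them down gently rather than dropping them, and leave the club hammer, brush and rubbing block where they are.

Things in the scene. Friction and masses are not known exactly. Their poses are not given: they have to be found in the camera images.
- chisel_12: mason's chisel, dark octagonal bar 16 mm across flats, bright blade 12 mm wide at the edge (the narrowest, narrower than its bar), 190 mm long, lying flat. Origin: underside of the bar, mid-length; x along the chisel towards the blade, z up. Straight bar from x = -95 (head) to +50 mm, blade from 50 to 95. Balances within 10 mm of the origin; 0.2 to 0.45 kg.
- chisel_24: mason's chisel, dark octagonal bar 16 mm across flats, bright blade 24 mm wide at the edge (second narrowest), 190 mm long, lying flat. Origin: underside of the bar, mid-length; x along the chisel towards the blade, z up. Straight bar from x = -95 (head) to +50 mm, blade from 50 to 95. Balances within 10 mm of the origin; 0.2 to 0.45 kg.
- chisel_36: mason's chisel, dark octagonal bar 16 mm across flats, bright blade 36 mm wide at the edge (second widest), 190 mm long, lying flat. Origin: underside of the bar, mid-length; x along the chisel towards the blade, z up. Straight bar from x = -95 (head) to +50 mm, blade from 50 to 95. Balances within 10 mm of the origin; 0.2 to 0.45 kg.
- chisel_50: mason's chisel, dark octagonal bar 16 mm across flats, bright blade 50 mm wide at the edge (the widest), 190 mm long, lying flat. Origin: underside of the bar, mid-length; x along the chisel towards the blade, z up. Straight bar from x = -95 (head) to +50 mm, blade from 50 to 95. Balances within 10 mm of the origin; 0.2 to 0.45 kg.
- rack: fixed rack, any yaw: board 195 x 300 x 12 mm, two 14 mm rails along its y at x = -60 and +40 mm. Origin on the bench, z up. Notches in both rails, 34 mm wide, at y = +105, +35, -35, -105; floors 30 mm above the bench, teeth to 42. A chisel lies along x, origin at x = 0, blade to +x. Green outlines painted on the board: blade 12 mm at y = +105, 24 at +35, 36 at -35, 50 at -105.
- club_hammer: club hammer lying on the bench: dark steel head 46 x 100 x 46 mm, wooden handle; 260 mm long along its x (x = -135 mm handle end to +123 mm head), origin on the bench. To be left alone.
- bench_brush: wooden hand brush with brown bristles, 270 x 56 x 46 mm, handle towards its -x, origin on the bench at mid-length. To be left alone.
- rubbing_block: two-layer grey abrasive rubbing block, 100 x 50 x 25 mm, origin under its centre. To be left alone.

How it is judged:
By the outcome, as a careful person would: the job done as asked, in the order asked, and still so for the second after the job is handed in, with the robot touching nothing.
It also fails if it takes over 112 s, if anything falls off the work surface, if the arm or the gripper's body presses on something with over 40 N, if the wrist force passes 120 N, or if a joint passes its speed limit or range.

## Working session

There is one attempt and no reset: what is moved stays moved. The work goes in short steps, Python scripts to look and compute and a tool call to move; the robot and the scene stay as the last step left them, time stands still between calls to the robot, and variables do not carry over. Pictures are saved under pics/ and viewed, at most 14 in all, crops included, and the job is handed in when it is done.

Besides the shell and the picture viewer there is one more tool, called after "Emit:" by a JSON object that holds its "op" and its "data". apply_moves: Moves the arm, as the interface text tells. Its arguments: {"type":"object","properties":{"motion":{"type":"array"},"squeeze":{"type":"number"}},"required":["motion"]}

```bash
ls; mkdir -p pics; python3 - <<'E'
from cell import *
import cv2
s=read_state(); print({k:s[k] for k in('clock','eef_pos','tcp_rot','opening')})
try: print(tips_ahead)
except Exception as e: print(e)
for n in('top','side'):
    p=camera(n); cv2.imwrite(f'pics/{n}0.png',cv2.cvtColor(p['frame'],cv2.COLOR_RGB2BGR))
    print(n,p['mtx'].tolist() if hasattr(p['mtx'],'tolist') else p['mtx'],p['dist'],p['rvec'],p['tvec'])
    for t in['chisel_12','chisel_24','chisel_36','chisel_50','rack','club_hammer','bench_brush','rubbing_block']:
        print(t,[(round(d['conf'],2),[round(float(v)) for v in d['point']]) for d in spot_in(p,t)[:3]])
E
```

```text
pics
{'clock': 0.0, 'eef_pos': array([0.14024401, 0.60837728, 0.25533179]), 'tcp_rot': array([-3.13946773e+00, -3.89215346e-04,  2.91475549e+00]), 'opening': 0.08525498673939652}
0.025
top [[381.92273545533726, 0.0, 255.56435392886152], [0.0, 381.92273545533726, 194.39530917110673], [0.0, 0.0, 1.0]] [-0.01351165  0.          0.          0.          0.        ] [ 2.14706932 -2.20061599  0.0605899 ] [0.11214752 0.54981503 0.94676988]
chisel_12 [(0.95, [185, 219]), (0.94, [228, 205]), (0.92, [274, 189])]
chisel_24 [(0.95, [185, 219]), (0.94, [228, 205]), (0.92, [274, 189])]
chisel_36 [(0.95, [185, 219]), (0.94, [228, 205]), (0.92, [274, 189])]
chisel_50 [(0.95, [185, 219]), (0.94, [228, 205]), (0.92, [274, 189])]
rack [(0.67, [382, 196]), (0.46, [273, 187])]
club_hammer [(0.62, [182, 116])]
bench_brush [(0.66, [337, 98])]
rubbing_block [(0.78, [218, 278])]
side [[475.0077564560566, 0.0, 255.44411288184662], [0.0, 475.0077564560566, 185.77799024202992], [0.0, 0.0, 1.0]] [-0.11254174  0.          0.          0.          0.        ] [ 2.14994082 -0.16561887  0.10822353] [-0.54395061  0.11221509  1.06356003]
chisel_12 [(0.85, [254, 198]), (0.85, [242, 173]), (0.74, [232, 139])]
chisel_24 [(0.85, [254, 198]), (0.85, [242, 173]), (0.74, [232, 139])]
chisel_36 [(0.85, [254, 198]), (0.85, [242, 173]), (0.74, [232, 139])]
chisel_50 [(0.85, [254, 198]), (0.85, [242, 173]), (0.74, [232, 139])]
rack [(0.75, [267, 284]), (0.65, [166, 173])]
club_hammer [(0.79, [322, 147])]
bench_brush [(0.61, [366, 233])]
rubbing_block [(0.74, [168, 173]), (0.18, [223, 155])]
```

View pics/top0.png

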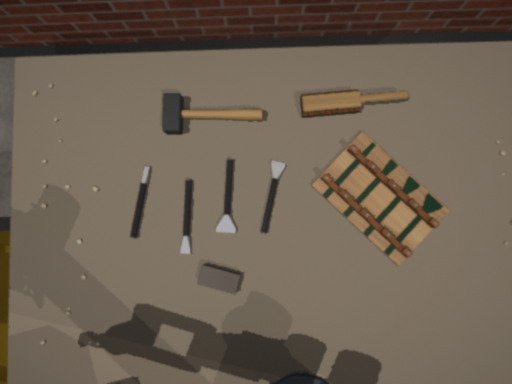

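View pics/side0.png

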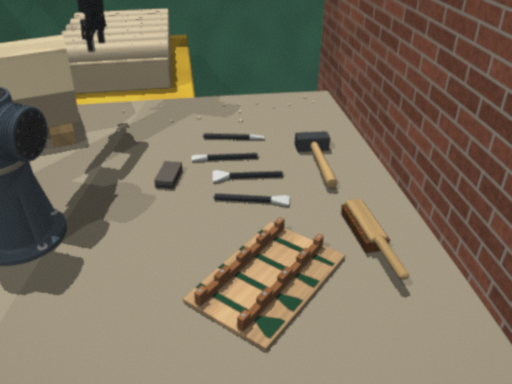

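The top view shows the chisels as 12 at (140,201) with its blade up, 24 at (187,217) blade down, 50 at (228,197) blade down and 36 at (273,197) blade up. The rack is at (380,197), with its widest painted blade at the right, (433,203). The side view agrees. Next I'll measure them in 3D from both views.

```bash
cat > h.py <<'E'
from cell import *
import cv2, numpy as np
from scipy.ndimage import binary_dilation
def cloud(p, mask):
    r,c=np.nonzero(mask&(p['z_map']>0)); z=p['z_map'][r,c]
    u=cv2.undistortPoints(np.stack([c,r],1).astype(float).reshape(-1,1,2),np.array(p['mtx']),np.array(p['dist'])).reshape(-1,2)
    R=cv2.Rodrigues(np.array(p['rvec'],float))[0]
    return (np.c_[u*z[:,None],z]-np.array(p['tvec']).ravel())@R
def chis(P):
    """bar centre line -> origin, yaw (towards the wider/brighter blade by deflt sign), from cloud"""
    xy=P[:,:2]; c,_=np.median(xy,0),0
    m=xy.mean(0); d=np.linalg.svd(xy-m)[2][0]
    return m,d
E
cat > m.py <<'E'
from h import *
np.set_printoptions(precision=4,suppress=True)
for n in('top','side'):
    p=camera(n)
    for d in trace(p,'chisel_12')[:6]:
        m=d['pixels']; P=cloud(p,m); k=P[:,2]<.06; P=P[k]
        col=p['frame'][m&(p['z_map']>0)].astype(float).mean(1)[k]
        mu,e=chis(P)
        t=(P[:,:2]-mu)@e
        if np.corrcoef(t,col)[0,1]<0: e=-e;t=-t
        # refit on dark bar
        lo,hi=np.percentile(t,.5),np.percentile(t,99.5); b=(t<lo+.13)&(t>lo+.01)
        mb=P[b,:2].mean(0); eb=np.linalg.svd(P[b,:2]-mb)[2][0]; eb*=np.sign(eb@e)
        t=(P[:,:2]-mb)@eb; s=(P[:,:2]-mb)@np.array([-eb[1],eb[0]])
        lo,hi=t.min(),t.max(); o=mb+eb*(lo+hi)/2
        w=np.ptp(s[t>hi-.02]); 
        print(n,round(d['conf'],2),d['point'],'o',o,'yaw',round(np.arctan2(eb[1],eb[0]),4),'len',round(hi-lo,4),'bladew',round(w,4),'z',np.percentile(P[:,2],[10,50,95]))
    for d in trace(p,'rack')[:2]:
        P=cloud(p,binary_dilation(d['pixels'],iterations=3)); 
        r=P[(P[:,2]>.033)&(P[:,2]<.06)]
        bd=P[(P[:,2]>.006)&(P[:,2]<.06)]
        if len(r)<50: print('rack?',d['conf'],len(r));continue
        print(n,'rack',d['conf'],d['point'],'pts',len(r),len(bd),'z',np.percentile(P[:,2],[5,30,50,70,95,99]),'minAreaRect',cv2.minAreaRect(bd[:,:2].astype(np.float32)),'rails',cv2.minAreaRect(r[:,:2].astype(np.float32)), r[:,:2].mean(0))
        np.save(f'rack_{n}.npy',P)
E
python3 m.py
```

```text
top 0.84 [272.6, 191.6] o [0.5453 0.0601] yaw -0.2426 len 0.1883 bladew 0.0324 z [0.008  0.0133 0.0174]
top 0.82 [136.4, 203.6] o [0.5404 0.3979] yaw -0.1911 len 0.1872 bladew 0.0129 z [0.0077 0.013  0.0167]
top 0.66 [186.1, 225.4] o [0.5011 0.2758] yaw 3.0847 len 0.1872 bladew 0.0211 z [0.0094 0.0134 0.0173]
top 0.65 [226.9, 204.2] o [0.5535 0.1711] yaw 3.0467 len 0.1871 bladew 0.0468 z [0.0094 0.013  0.0172]
top rack 0.65 [379.8, 193.5] pts 818 9031 z [-0.0002  0.0108  0.012   0.0135  0.0407  0.0433] minAreaRect ((0.5377655625343323, -0.21875062584877014), (0.3014456629753113, 0.19637081027030945), 45.285728454589844) rails ((0.5292885303497314, -0.20952890813350677), (0.2902555465698242, 0.11572834849357605), 45.3583869934082) [ 0.5273 -0.2108]
side 0.9 [234.5, 138.8] o [0.5452 0.3952] yaw -0.1961 len 0.1852 bladew 0.0356 z [0.0034 0.0107 0.0161]
side 0.72 [244.2, 174.1] o [0.5557 0.1663] yaw 3.0705 len 0.1832 bladew 0.0529 z [0.0058 0.0114 0.0158]
side 0.55 [225.7, 158.3] o [0.505  0.2779] yaw 3.074 len 0.1898 bladew 0.0505 z [-0.0006  0.0099  0.0163]
side rack 0.76 [266.3, 282.3] pts 1122 10645 z [-0.0009  0.0103  0.0114  0.0128  0.0401  0.0424] minAreaRect ((0.5419508814811707, -0.21818991005420685), (0.304205060005188, 0.19710153341293335), 45.24043273925781) rails ((0.5323929190635681, -0.20981046557426453), (0.29263749718666077, 0.11675763130187988), 45.08205032348633) [ 0.5244 -0.2233]
```

```bash
cat > plan.py <<'E'
# usage: plan.py x y z yaw [x y z yaw ...] : shifts/turns in current tool axes
import sys; from h import *
from scipy.spatial.transform import Rotation as R
s=read_state(); p0=s['eef_pos']; R0=R.from_euler('xyz',s['tcp_rot'])
print('clock',s['clock'],'pos',np.round(p0,4),'rot',np.round(s['tcp_rot'],3),'open',round(s['opening'],4),'F',np.round(s['force'],1))
a=np.array(sys.argv[1:],float).reshape(-1,4)
for t in a:
    d=R0.inv().apply(t[:3]-p0)*100; w=(R0.inv()*R.from_euler('xyz',[np.pi,0,t[3]])).as_rotvec()
    print(t,'shift',np.round(d,2),'turn',np.round(w,3))
E
python3 plan.py .543 .397 .12 2.948 .543 .397 .029 2.948
```

```text
clock 1.2 pos [0.1405 0.609  0.2563] rot [-3.142 -0.     2.915] open 0.0854 F [-0.2 -0.4  0.3]
[0.543 0.397 0.12  2.948] shift [-43.99 -11.61  13.63] turn [-0.    -0.    -0.033]
[0.543 0.397 0.029 2.948] shift [-43.99 -11.61  22.73] turn [-0.    -0.    -0.033]
```

Emit:
{"op": "apply_moves", "data": {"motion": [[4.5, [-44.0, -11.6, 13.6], [0, 0, -0.033]], [4.5, [-44.0, -11.6, 13.6], [0, 0, -0.033]], [4.5, [-44.0, -11.6, 13.6], [0, 0, -0.033]], [4.5, [-44.0, -11.6, 13.6], [0, 0, -0.033]], [4.5, [-44.0, -11.6, 13.6], [0, 0, -0.033]], [4.5, [-44.0, -11.6, 13.6], [0, 0, -0.033]], [4.5, [-44.0, -11.6, 13.6], [0, 0, -0.033]], [4.5, [-44.0, -11.6, 13.6], [0, 0, -0.033]], [4.5, [-44.0, -11.6, 13.6], [0, 0, -0.033]], [4.5, [-44.0, -11.6, 13.6], [0, 0, -0.033]]], "squeeze": 50}}

```text
clock: 2.45
eef_pos: [0.5425, 0.3971, 0.1202]
tcp_rot: [-3.141, -0.001, 2.948]
force: [-0.5, 0.4, 0.1]
opening: 0.0457
gripper_force: 0.0
```

```bash
python3 plan.py .543 .397 .05 2.948 .543 .397 .029 2.948; python3 - <<'E'
from h import *
for n in('side','top'):
    p=camera(n); cv2.imwrite(f'pics/{n}1.png',cv2.resize(cv2.cvtColor(p['frame'][60:260,100:350] if n=='side' else p['frame'][100:300,80:330],cv2.COLOR_RGB2BGR),None,fx=2,fy=2))
E
```

```text
clock 2.45 pos [0.5425 0.3971 0.1202] rot [-3.141e+00 -1.000e-03  2.948e+00] open 0.0457 F [-0.5  0.4  0.1]
[0.543 0.397 0.05  2.948] shift [-0.06 -0.    7.02] turn [-0.    -0.001 -0.   ]
[0.543 0.397 0.029 2.948] shift [-0.06 -0.    9.12] turn [-0.    -0.001 -0.   ]
```

View pics/side1.png

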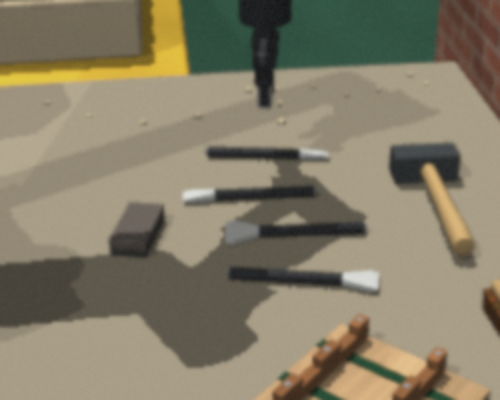

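The gripper is hovering above the far chisel, the 12, with its tips at about (263,100) in the crop and the bar mid-length below at (260,153). I'll descend and grasp.

Emit:
{"op": "apply_moves", "data": {"motion": [[4.5, [0, 0, 5.0], [0, 0, 0]], [4.5, [0, 0, 7.5], [0, 0, 0]], [4.5, [0, 0, 8.6], [0, 0, 0]], [4.5, [0, 0, 9.1], [0, 0, 0]], [4.5, [0, 0, 9.1], [0, 0, 0]], [0, [0, 0, 9.1], [0, 0, 0]], [0, [0, 0, 9.1], [0, 0, 0]], [0, [0, 0, 9.1], [0, 0, 0]], [0, [0, 0, 9.1], [0, 0, 0]], [0, [0, 0, 9.1], [0, 0, 0]]]}}

```text
clock: 3.8
eef_pos: [0.5442, 0.3979, 0.0308]
tcp_rot: [3.139, 0.002, 2.947]
force: [0.2, 2.0, 6.0]
opening: 0.0141
gripper_force: 50.7
```

Emit:
{"op": "apply_moves", "data": {"motion": [[0, [0, 0, -1.0], [0, 0, 0]], [0, [0, 0, -3.0], [0, 0, 0]], [0, [0, 0, -5.0], [0, 0, 0]], [0, [0, 0, -5.0], [0, 0, 0]], [0, [0, 0, -5.0], [0, 0, 0]]]}}

```text
clock: 4.42
eef_pos: [0.543, 0.3969, 0.0795]
tcp_rot: [-3.141, -0.0, 2.948]
force: [-0.6, -0.7, -3.7]
opening: 0.0142
gripper_force: 49.6
```

```bash
python3 - <<'E'
from h import *
p=camera('side'); cv2.imwrite('pics/side2.png',cv2.resize(cv2.cvtColor(p['frame'][60:200,150:330],cv2.COLOR_RGB2BGR),None,fx=3.5,fy=3.5,interpolation=cv2.INTER_CUBIC))
E
python3 plan.py
```

```text
clock 4.475 pos [0.5426 0.3967 0.0789] rot [-3.141e+00 -1.000e-03  2.948e+00] open 0.0138 F [ 0.1 -0.6 -3.2]
```

View pics/side2.png

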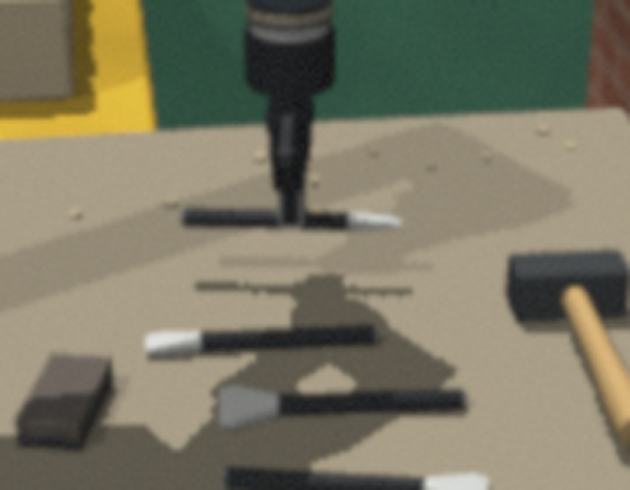

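```bash
python3 plan.py .614 -.144 .14 2.361
```

```text
clock 4.475 pos [0.5426 0.3967 0.0789] rot [-3.141e+00 -1.000e-03  2.948e+00] open 0.0138 F [ 0.1 -0.6 -3.2]
[ 0.614 -0.144  0.14   2.361] shift [-17.41 -51.69  -6.08] turn [-0.001 -0.001  0.587]
```

Emit:
{"op": "apply_moves", "data": {"motion": [[0, [0, 0, -4], [0, 0, 0]], [0, [-2, -6, -6.1], [0, 0, 0.1]], [0, [-4, -12, -6.1], [0, 0, 0.2]], [0, [-6, -18, -6.1], [0, 0, 0.3]], [0, [-8, -24, -6.1], [0, 0, 0.4]], [0, [-10, -30, -6.1], [0, 0, 0.5]], [0, [-12, -36, -6.1], [0, 0, 0.587]], [0, [-14, -42, -6.1], [0, 0, 0.587]], [0, [-16, -48, -6.1], [0, 0, 0.587]], [0, [-17.4, -51.7, -6.1], [0, 0, 0.587]]]}}

```text
clock: 5.72
eef_pos: [0.614, -0.1465, 0.1395]
tcp_rot: [-3.141, -0.001, 2.359]
force: [0.4, -0.2, -2.8]
opening: 0.0139
gripper_force: 49.7
```

Emit:
{"op": "apply_moves", "data": {"motion": [[0, [0, 0, 0], [0, 0, 0]], [0, [0, 0, 0], [0, 0, 0]]]}}

```text
clock: 5.98
eef_pos: [0.6133, -0.1434, 0.1393]
tcp_rot: [-3.141, -0.003, 2.36]
force: [-0.1, -0.5, -2.8]
opening: 0.0138
gripper_force: 49.8
```

```bash
python3 plan.py .614 -.144 .08 2.361 .614 -.144 .062 2.361; python3 - <<'E'
from h import *
for n in('side','top'):
    p=camera(n)
    if n=='side': cv2.imwrite('pics/side3.png',cv2.resize(cv2.cvtColor(p['frame'][150:350,160:400],cv2.COLOR_RGB2BGR),None,fx=2.8,fy=2.8,interpolation=cv2.INTER_CUBIC))
    for d in trace(p,'chisel_12'):
        P=cloud(p,d['pixels'])
        if np.median(P[:,2])>.05: print(n,d['conf'],d['point'],cv2.minAreaRect(P[:,:2].astype(np.float32)),np.percentile(P[:,2],[5,20,50,80,95]))
E
```

```text
clock 5.975 pos [ 0.6133 -0.1434  0.1393] rot [-3.141e+00 -3.000e-03  2.360e+00] open 0.0138 F [-0.1 -0.5 -2.8]
[ 0.614 -0.144  0.08   2.361] shift [-0.11  0.01  5.93] turn [-0.001 -0.003 -0.001]
[ 0.614 -0.144  0.062  2.361] shift [-0.12  0.01  7.73] turn [-0.001 -0.003 -0.001]
side 0.93 [304.0, 211.8] ((0.6227134466171265, -0.07820744812488556), (0.2555200159549713, 0.15134799480438232), 82.00782012939453) [0.11260742 0.11646986 0.12038268 0.12332986 0.12473995]
top 0.54 [343.1, 177.3] ((0.579556941986084, -0.11118707060813904), (0.027091095224022865, 0.12039978802204132), 36.044189453125) [0.01301112 0.12048405 0.12288526 0.12485268 0.12641121]
```

View pics/side3.png

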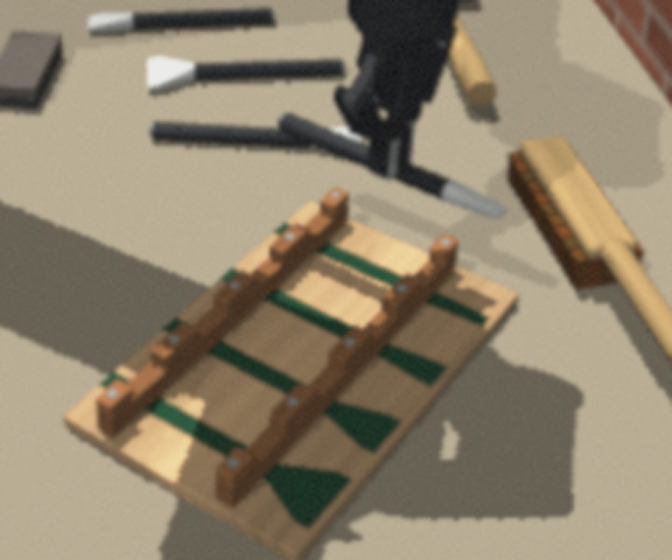

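Emit:
{"op": "apply_moves", "data": {"motion": [[0, [-0.1, 0, 3.0], [0, 0, 0]], [0, [-0.1, 0, 5.0], [0, 0, 0]], [0, [-0.1, 0, 6.5], [0, 0, 0]], [0, [-0.1, 0, 7.3], [0, 0, 0]], [0, [-0.1, 0, 7.7], [0, 0, 0]], [0, [-0.1, 0, 7.9], [0, 0, 0]], [0, [-0.1, 0, 7.9], [0, 0, 0]]]}}

```text
clock: 7.05
eef_pos: [0.6153, -0.1447, 0.0617]
tcp_rot: [3.141, 0.001, 2.361]
force: [0.9, 0.2, -3.4]
opening: 0.0141
gripper_force: 49.7
```

Emit:
{"op": "apply_moves", "data": {"motion": [[0, [0, 0, 0.1], [0, 0, 0]], [0, [0, 0, 0.1], [0, 0, 0]]]}}

```text
clock: 7.3
eef_pos: [0.6154, -0.1447, 0.0609]
tcp_rot: [3.141, 0.001, 2.361]
force: [0.8, 0.7, -0.5]
opening: 0.0143
gripper_force: 49.9
```

Emit:
{"op": "apply_moves", "data": {"motion": [[1.8, [0, 0, 0], [0, 0, 0]], [3.0, [0, 0, 0], [0, 0, 0]], [4.0, [0, 0, 0], [0, 0, 0]], [4.0, [0, 0, 0], [0, 0, 0]], [4.0, [0, 0, -3], [0, 0, 0]], [4.0, [0, 0, -8], [0, 0, 0]], [4.0, [0, 0, -10], [0, 0, 0]], [4.0, [0, 0, -10], [0, 0, 0]]]}}

```text
clock: 8.3
eef_pos: [0.6162, -0.1449, 0.1623]
tcp_rot: [3.14, 0.004, 2.361]
force: [0.3, -0.5, 0.2]
opening: 0.0399
gripper_force: 0.0
```

```bash
python3 plan.py .547 .06 .10 2.899 .547 .06 .030 2.899; python3 m.py | cut -c1-230
```

```text
clock 8.3 pos [ 0.6162 -0.1449  0.1623] rot [3.14  0.004 2.361] open 0.0399 F [ 0.3 -0.5  0.2]
[0.547 0.06  0.1   2.899] shift [19.36  9.68  6.17] turn [ 0.     0.005 -0.538]
[0.547 0.06  0.03  2.899] shift [19.39  9.67 13.17] turn [ 0.     0.005 -0.538]
top 0.96 [187.7, 220.9] o [0.5033 0.2767] yaw 3.0933 len 0.1918 bladew 0.0268 z [0.0005 0.0125 0.0169]
top 0.7 [270.0, 188.0] o [0.5449 0.0604] yaw -0.2358 len 0.191 bladew 0.036 z [0.0083 0.0131 0.0172]
top 0.63 [227.8, 203.1] o [0.5528 0.1706] yaw 3.0628 len 0.1885 bladew 0.0488 z [0.0092 0.0129 0.0169]
top 0.57 [343.5, 174.9] o [ 0.591  -0.1219] yaw 2.355 len 0.1267 bladew 0.0122 z [0.0419 0.0446 0.0477]
top rack 0.6 [345.4, 186.0] pts 434 2237 z [-0.0005  0.0108  0.0125  0.0271  0.4885  0.574 ] minAreaRect ((0.5767800807952881, -0.17916028201580048), (0.19015489518642426, 0.19589762389659882), 45.339942932128906) rails ((0.570953
side 0.87 [259.0, 197.0] o [0.5474 0.0557] yaw -0.2462 len 0.1875 bladew 0.0371 z [0.0056 0.0115 0.0162]
side 0.68 [300.7, 239.9] o [ 0.6148 -0.1493] yaw -0.7892 len 0.1853 bladew 0.0142 z [0.0371 0.0422 0.0465]
side 0.66 [224.2, 157.5] o [0.5051 0.2736] yaw 3.0997 len 0.1832 bladew 0.0274 z [0.0023 0.0107 0.0165]
side 0.64 [241.5, 173.3] o [0.5514 0.1675] yaw 3.1042 len 0.1763 bladew 0.0564 z [0.003  0.0113 0.0164]
side rack 0.58 [263.7, 287.0] pts 1358 10267 z [0.     0.0105 0.0116 0.0132 0.0405 0.0427] minAreaRect ((0.5405135154724121, -0.2196296900510788), (0.30205127596855164, 0.19715949892997742), 45.128395080566406) rails ((0.546097576
```

Emit:
{"op": "apply_moves", "data": {"motion": [[4.5, [5, 2.5, 1], [0, 0, -0.18]], [4.5, [10, 5, 3], [0, 0, -0.36]], [4.5, [15, 7.5, 5], [0, 0, -0.53]], [4.5, [19.3, 9.8, 6.2], [0, 0, -0.54]], [4.5, [19.3, 9.8, 6.2], [0, 0, -0.54]], [4.5, [19.3, 9.8, 9.5], [0, 0, -0.54]], [4.5, [19.3, 9.8, 12], [0, 0, -0.54]], [4.5, [19.3, 9.8, 13.0], [0, 0, -0.54]], [4.5, [19.3, 9.8, 13.2], [0, 0, -0.54]], [4.5, [19.3, 9.8, 13.2], [0, 0, -0.54]]]}}

```text
clock: 9.85
eef_pos: [0.5476, 0.0605, 0.0288]
tcp_rot: [3.141, 0.001, 2.9]
force: [0.5, 0.2, -0.2]
opening: 0.0449
gripper_force: 0.0
```

Emit:
{"op": "apply_moves", "data": {"motion": [[0, [0, 0, 0], [0, 0, 0]], [0, [0, 0, 0], [0, 0, 0]], [0, [0, 0, 0], [0, 0, 0]], [0, [0, 0, 0], [0, 0, 0]], [0, [0, 0, 0], [0, 0, 0]]]}}

```text
clock: 10.48
eef_pos: [0.5475, 0.061, 0.0293]
tcp_rot: [3.141, 0.002, 2.901]
force: [-0.0, 0.5, 7.2]
opening: 0.0141
gripper_force: 50.2
```

```bash
python3 plan.py .5154 -.2434 .13 2.361  .5154 -.2434 .0605 2.361
```

```text
clock 10.475 pos [0.5475 0.061  0.0293] rot [3.141e+00 2.000e-03 2.901e+00] open 0.0141 F [-0.   0.5  7.2]
[ 0.5154 -0.2434  0.13    2.361 ] shift [ -4.15 -30.32 -10.07] turn [0.001 0.002 0.54 ]
[ 0.5154 -0.2434  0.0605  2.361 ] shift [ -4.14 -30.32  -3.12] turn [0.001 0.002 0.54 ]
```

Emit:
{"op": "apply_moves", "data": {"motion": [[0, [0, 0, -3], [0, 0, 0]], [0, [0, 0, -8], [0, 0, 0]], [0, [-0.8, -6, -10.1], [0, 0, 0.15]], [0, [-1.6, -12, -10.1], [0, 0, 0.3]], [0, [-2.4, -18, -10.1], [0, 0, 0.45]], [0, [-3.3, -24, -10.1], [0, 0, 0.54]], [0, [-4.1, -30.3, -10.1], [0, 0, 0.54]], [0, [-4.1, -30.3, -10.1], [0, 0, 0.54]], [0, [-4.1, -30.3, -10.1], [0, 0, 0.54]]]}}

```text
clock: 11.6
eef_pos: [0.5134, -0.2427, 0.1286]
tcp_rot: [-3.141, -0.003, 2.359]
force: [0.1, 0.2, -2.8]
opening: 0.0143
gripper_force: 49.6
```

```bash
python3 plan.py .5154 -.2434 .0605 2.361
```

```text
clock 11.6 pos [ 0.5134 -0.2427  0.1286] rot [-3.141e+00 -3.000e-03  2.359e+00] open 0.0143 F [ 0.1  0.2 -2.8]
[ 0.5154 -0.2434  0.0605  2.361 ] shift [-0.21  0.09  6.81] turn [-0.    -0.003 -0.002]
```

Emit:
{"op": "apply_moves", "data": {"motion": [[0, [-0.2, 0.1, 3.0], [0, 0, 0]], [0, [-0.2, 0.1, 5.0], [0, 0, 0]], [0, [-0.2, 0.1, 6.0], [0, 0, 0]], [0, [-0.2, 0.1, 6.4], [0, 0, 0]], [0, [-0.2, 0.1, 6.7], [0, 0, 0]], [0, [-0.2, 0.1, 6.7], [0, 0, 0]]]}}

```text
clock: 12.35
eef_pos: [0.5168, -0.2438, 0.0627]
tcp_rot: [3.142, 0.001, 2.361]
force: [-0.2, 1.0, -3.1]
opening: 0.0143
gripper_force: 49.6
```

Emit:
{"op": "apply_moves", "data": {"motion": [[0, [0, 0, 0.15], [0, 0, 0]], [0, [0, 0, 0.25], [0, 0, 0]], [0, [0, 0, 0.25], [0, 0, 0]]]}}

```text
clock: 12.72
eef_pos: [0.5166, -0.2439, 0.0599]
tcp_rot: [3.142, 0.0, 2.361]
force: [-0.3, -0.6, -2.4]
opening: 0.014
gripper_force: 49.6
```

Emit:
{"op": "apply_moves", "data": {"motion": [[0, [0, 0, 0.07], [0, 0, 0]], [0, [0, 0, 0.07], [0, 0, 0]]]}}

```text
clock: 12.98
eef_pos: [0.5167, -0.2439, 0.0594]
tcp_rot: [3.142, 0.0, 2.361]
force: [0.5, -0.5, -1.5]
opening: 0.0143
gripper_force: 49.9
```

Contact: the weight is partly carried by the rack. I'll release and lift.

Emit:
{"op": "apply_moves", "data": {"motion": [[1.8, [0, 0, 0], [0, 0, 0]], [3.0, [0, 0, 0], [0, 0, 0]], [4.0, [0, 0, 0], [0, 0, 0]], [4.0, [0, 0, 0], [0, 0, 0]], [4.0, [0, 0, -3], [0, 0, 0]], [4.0, [0, 0, -8], [0, 0, 0]], [4.0, [0, 0, -10], [0, 0, 0]], [4.0, [0, 0, -10], [0, 0, 0]]]}}

```text
clock: 13.98
eef_pos: [0.5176, -0.2444, 0.1609]
tcp_rot: [3.141, 0.004, 2.361]
force: [0.2, -0.1, -1.4]
opening: 0.04
gripper_force: 0.0
```

```bash
python3 plan.py .554 .169 .10 -0.068 .554 .169 .030 -0.068; python3 - <<'E'
from h import *
p=camera('side'); cv2.imwrite('pics/side4.png',cv2.resize(cv2.cvtColor(p['frame'][150:350,160:400],cv2.COLOR_RGB2BGR),None,fx=2.5,fy=2.5,interpolation=cv2.INTER_CUBIC))
E
```

```text
clock 13.975 pos [ 0.5176 -0.2444  0.1609] rot [3.141 0.004 2.361] open 0.04 F [ 0.2 -0.1 -1.4]
[ 0.554  0.169  0.1   -0.068] shift [26.53 31.93  5.99] turn [6.000e-03 1.000e-03 2.429e+00]
[ 0.554  0.169  0.03  -0.068] shift [26.56 31.93 12.99] turn [6.000e-03 1.000e-03 2.429e+00]
```

View pics/side4.png

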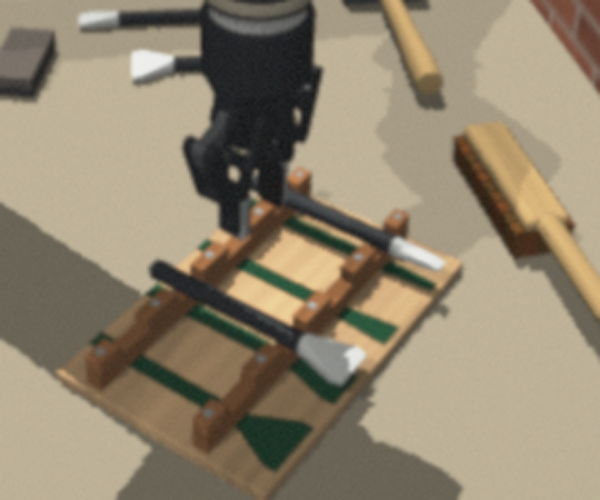

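Both placed chisels lie in the right notches in this crop: the 12 at top, from (290,195) to (440,262), and the 36 in the third notch, from (155,270) to (360,360). Next is the 50.

Emit:
{"op": "apply_moves", "data": {"motion": [[4.5, [2.6, 3.2, 0], [0, 0, 0.18]], [4.5, [5.3, 6.4, 0], [0, 0, 0.36]], [4.5, [8, 9.6, 0], [0, 0, 0.54]], [4.5, [10.6, 12.8, 0], [0, 0, 0.72]], [4.5, [13.3, 16, 0], [0, 0, 0.9]], [4.5, [16, 19.2, 0], [0, 0, 1.08]], [4.5, [18.6, 22.4, 0], [0, 0, 1.26]], [4.5, [21.2, 25.5, 1], [0, 0, 1.44]], [4.5, [24, 28.7, 2], [0, 0, 1.62]], [4.5, [26.5, 31.9, 3], [0, 0, 1.8]]]}}

```text
clock: 15.28
eef_pos: [0.5515, 0.1706, 0.1268]
tcp_rot: [-3.14, 0.003, 0.555]
force: [0.8, 0.3, 1.0]
opening: 0.0449
gripper_force: 0.0
```

```bash
python3 plan.py .554 .169 .08 -0.075 .554 .169 .030 -0.075; python3 m.py | grep chisel -v | grep -E "^(top|side) 0"
```

```text
clock 15.275 pos [0.5515 0.1706 0.1268] rot [-3.14e+00  3.00e-03  5.55e-01] open 0.0449 F [0.8 0.3 1. ]
[ 0.554  0.169  0.08  -0.075] shift [0.14 0.27 4.68] turn [-0.     0.004  0.63 ]
[ 0.554  0.169  0.03  -0.075] shift [0.16 0.28 9.68] turn [-0.     0.004  0.63 ]
top 0.75 [399.1, 199.9] o [ 0.5155 -0.2445] yaw -0.7724 len 0.1917 bladew 0.0367 z [0.0385 0.0433 0.0471]
top 0.71 [348.8, 170.6] o [ 0.6125 -0.1439] yaw -0.7875 len 0.1886 bladew 0.0109 z [0.0377 0.0437 0.0474]
top 0.52 [183.3, 213.9] o [0.5078 0.2745] yaw 2.9212 len 0.0395 bladew 0.0149 z [0.0109 0.0138 0.0173]
side 0.84 [267.4, 281.8] o [ 0.5161 -0.2481] yaw -0.7834 len 0.1911 bladew 0.0364 z [0.0366 0.0418 0.046 ]
side 0.78 [300.5, 241.8] o [ 0.6042 -0.1358] yaw -0.7762 len 0.2199 bladew 0.0454 z [0.0339 0.0417 0.0462]
side 0.7 [241.2, 173.5] o [0.5568 0.1671] yaw 3.0648 len 0.1857 bladew 0.0568 z [0.0046 0.0113 0.0163]
side 0.68 [221.4, 157.3] o [0.5048 0.2729] yaw 3.0788 len 0.1901 bladew 0.0327 z [0.0033 0.0106 0.0163]
```

Emit:
{"op": "apply_moves", "data": {"motion": [[4.5, [0.1, 0.3, 1], [0, 0, 0.18]], [4.5, [0.1, 0.3, 2], [0, 0, 0.36]], [4.5, [0.1, 0.3, 3], [0, 0, 0.54]], [4.5, [0.1, 0.3, 4], [0, 0, 0.63]], [4.5, [0.1, 0.3, 5], [0, 0, 0.63]], [4.5, [0.1, 0.3, 7.5], [0, 0, 0.63]], [4.5, [0.1, 0.3, 9], [0, 0, 0.63]], [4.5, [0.1, 0.3, 9.6], [0, 0, 0.63]], [4.5, [0.1, 0.3, 9.7], [0, 0, 0.63]], [4.5, [0.1, 0.3, 9.7], [0, 0, 0.63]]]}}

```text
clock: 16.82
eef_pos: [0.5557, 0.1674, 0.0326]
tcp_rot: [-3.141, -0.001, -0.069]
force: [-0.3, -0.6, 0.2]
opening: 0.0449
gripper_force: 0.0
```

Emit:
{"op": "apply_moves", "data": {"motion": [[0, [0, 0, 0], [0, 0, 0]], [0, [0, 0, 0], [0, 0, 0]], [0, [0, 0, 0], [0, 0, 0]], [0, [0, 0, 0], [0, 0, 0]], [0, [0, 0, 0], [0, 0, 0]]]}}

```text
clock: 17.45
eef_pos: [0.556, 0.1681, 0.0332]
tcp_rot: [-3.14, -0.002, -0.069]
force: [-0.4, 3.5, 5.7]
opening: 0.0135
gripper_force: 49.0
```

```bash
python3 plan.py .4662 -.2932 .13 2.361
```

```text
clock 17.45 pos [0.556  0.1681 0.0332] rot [-3.14e+00 -2.00e-03 -6.90e-02] open 0.0135 F [-0.4  3.5  5.7]
[ 0.4662 -0.2932  0.13    2.361 ] shift [-5.75 46.63 -9.75] turn [ 2.00e-03 -2.00e-03 -2.43e+00]
```

Emit:
{"op": "apply_moves", "data": {"motion": [[3, [0, 0, 0], [0, 0, 0]], [3, [0, 0, 0], [0, 0, 0]], [3, [0, 0, 0.3], [0, 0, 0]], [3, [0, 0, 0.3], [0, 0, 0]], [0, [0, 0, 0.3], [0, 0, 0]], [0, [0, 0, 0.3], [0, 0, 0]], [0, [0, 0, 0.3], [0, 0, 0]], [0, [0, 0, 0.3], [0, 0, 0]]]}}

```text
clock: 18.45
eef_pos: [0.5553, 0.1674, 0.0291]
tcp_rot: [-3.142, 0.0, -0.069]
force: [-1.0, 0.5, 0.3]
opening: 0.0144
gripper_force: 50.1
```

```bash
python3 plan.py .4662 -.2932 .13 2.361
```

```text
clock 18.45 pos [0.5553 0.1674 0.0291] rot [-3.142  0.    -0.069] open 0.0144 F [-1.   0.5  0.3]
[ 0.4662 -0.2932  0.13    2.361 ] shift [ -5.7   46.56 -10.09] turn [-0.   -0.   -2.43]
```

Emit:
{"op": "apply_moves", "data": {"motion": [[0, [0, 0, -4], [0, 0, 0]], [0, [0, 0, -9], [0, 0, -0.1]], [0, [-0.7, 5.8, -10.1], [0, 0, -0.28]], [0, [-1.4, 11.6, -10.1], [0, 0, -0.46]], [0, [-2.1, 17.4, -10.1], [0, 0, -0.64]], [0, [-2.8, 23.2, -10.1], [0, 0, -0.82]], [0, [-3.5, 29, -10.1], [0, 0, -1.0]], [0, [-4.2, 34.8, -10.1], [0, 0, -1.18]], [0, [-5, 40.7, -10.1], [0, 0, -1.36]], [0, [-5.7, 46.6, -10.1], [0, 0, -1.54]]]}}

```text
clock: 19.7
eef_pos: [0.4688, -0.2773, 0.1295]
tcp_rot: [-3.14, -0.001, 1.399]
force: [1.5, 0.1, -4.5]
opening: 0.0143
gripper_force: 49.7
```

```bash
python3 plan.py .4662 -.2932 .13 2.361
```

```text
clock 19.7 pos [ 0.4688 -0.2773  0.1295] rot [-3.140e+00 -1.000e-03  1.399e+00] open 0.0143 F [ 1.5  0.1 -4.5]
[ 0.4662 -0.2932  0.13    2.361 ] shift [-1.61  0.01 -0.05] turn [-0.001 -0.001 -0.962]
```

Emit:
{"op": "apply_moves", "data": {"motion": [[0, [-0.3, 0, 0], [0, 0, -0.17]], [0, [-0.6, 0, 0], [0, 0, -0.34]], [0, [-0.8, 0, 0], [0, 0, -0.51]], [0, [-0.8, 0, 0], [0, 0, -0.68]], [0, [-0.8, 0, 0], [0, 0, -0.85]], [0, [-0.8, 0, 0], [0, 0, -0.89]], [0, [-0.8, 0, 0], [0, 0, -0.89]], [0, [-0.8, 0, 0], [0, 0, -0.89]]]}}

```text
clock: 20.7
eef_pos: [0.4682, -0.2836, 0.1298]
tcp_rot: [-3.141, -0.001, 2.283]
force: [-0.7, -0.6, -2.4]
opening: 0.0141
gripper_force: 49.7
```

```bash
python3 plan.py .4662 -.2932 .06 2.361
```

```text
clock 20.7 pos [ 0.4682 -0.2836  0.1298] rot [-3.141e+00 -1.000e-03  2.283e+00] open 0.0141 F [-0.7 -0.6 -2.4]
[ 0.4662 -0.2932  0.06    2.361 ] shift [-0.6  -0.78  6.97] turn [-0.    -0.001 -0.078]
```

Emit:
{"op": "apply_moves", "data": {"motion": [[0, [-0.5, -0.75, 0], [0, 0, -0.078]], [0, [-0.5, -0.75, 2], [0, 0, -0.078]], [0, [-0.5, -0.75, 4], [0, 0, -0.078]], [0, [-0.5, -0.75, 5.5], [0, 0, -0.078]], [0, [-0.5, -0.75, 6.3], [0, 0, -0.078]], [0, [-0.5, -0.75, 6.7], [0, 0, -0.078]], [0, [-0.5, -0.75, 6.7], [0, 0, -0.078]]]}}

```text
clock: 21.58
eef_pos: [0.4663, -0.2926, 0.0632]
tcp_rot: [3.142, 0.0, 2.362]
force: [-0.4, -0.1, -3.5]
opening: 0.014
gripper_force: 49.7
```

```bash
python3 plan.py .4662 -.2932 .0593 2.361
```

```text
clock 21.575 pos [ 0.4663 -0.2926  0.0632] rot [3.142 0.    2.362] open 0.014 F [-0.4 -0.1 -3.5]
[ 0.4662 -0.2932  0.0593  2.361 ] shift [-0.04 -0.05  0.39] turn [0.    0.    0.001]
```

Emit:
{"op": "apply_moves", "data": {"motion": [[0, [0, 0, 0.2], [0, 0, 0]], [0, [0, 0, 0.36], [0, 0, 0]], [0, [0, 0, 0.36], [0, 0, 0]], [0, [0, 0, 0.36], [0, 0, 0]]]}}

```text
clock: 22.08
eef_pos: [0.4662, -0.2926, 0.0596]
tcp_rot: [3.142, 0.0, 2.362]
force: [0.3, -0.7, -3.1]
opening: 0.0139
gripper_force: 49.8
```

Emit:
{"op": "apply_moves", "data": {"motion": [[0, [0, 0, 0.08], [0, 0, 0]], [0, [0, 0, 0.08], [0, 0, 0]]]}}

```text
clock: 22.32
eef_pos: [0.4662, -0.2926, 0.0591]
tcp_rot: [-3.142, 0.0, 2.362]
force: [-0.5, 0.9, 0.1]
opening: 0.0143
gripper_force: 50.2
```

Emit:
{"op": "apply_moves", "data": {"motion": [[1.8, [0, 0, 0], [0, 0, 0]], [3.0, [0, 0, 0], [0, 0, 0]], [4.0, [0, 0, 0], [0, 0, 0]], [4.0, [0, 0, 0], [0, 0, 0]], [4.0, [0, 0, -3], [0, 0, 0]], [4.0, [0, 0, -8], [0, 0, 0]], [4.0, [0, 0, -9], [0, 0, 0]], [4.0, [0, 0, -9], [0, 0, 0]]]}}

```text
clock: 23.32
eef_pos: [0.4663, -0.2926, 0.1492]
tcp_rot: [-3.142, 0.001, 2.362]
force: [-0.7, -0.3, -1.0]
opening: 0.0398
gripper_force: 0.0
```

```bash
python3 plan.py .504 .2755 .10 -0.055
```

```text
clock 23.325 pos [ 0.4663 -0.2926  0.1492] rot [-3.142e+00  1.000e-03  2.362e+00] open 0.0398 F [-0.7 -0.3 -1. ]
[ 0.504   0.2755  0.1    -0.055 ] shift [37.27 43.05  4.87] turn [2.000e-03 1.000e-03 2.417e+00]
```

Emit:
{"op": "apply_moves", "data": {"motion": [[4.5, [3.7, 4.3, 0], [0, 0, 0.18]], [4.5, [7.4, 8.6, 0], [0, 0, 0.36]], [4.5, [11.2, 12.9, 0], [0, 0, 0.54]], [4.5, [14.9, 17.2, 0], [0, 0, 0.72]], [4.5, [18.6, 21.5, 0], [0, 0, 0.9]], [4.5, [22.3, 25.8, 0], [0, 0, 1.08]], [4.5, [26, 30.1, 0], [0, 0, 1.26]], [4.5, [29.8, 34.4, 0], [0, 0, 1.44]], [4.5, [33.5, 38.7, 1], [0, 0, 1.62]], [4.5, [37.3, 43, 2], [0, 0, 1.8]]]}}

```text
clock: 24.58
eef_pos: [0.5017, 0.2598, 0.1296]
tcp_rot: [-3.141, 0.003, 0.657]
force: [1.1, -0.7, 0.4]
opening: 0.045
gripper_force: 0.0
```

Emit:
{"op": "apply_moves", "data": {"motion": [[4.5, [0, 0, 0], [0, 0, 0.15]], [4.5, [0, 0, 0], [0, 0, 0.3]], [4.5, [0, 0, 0], [0, 0, 0.45]], [4.5, [0, 0, 0], [0, 0, 0.6]], [4.5, [0, 0, 0], [0, 0, 0.6]], [4.5, [0, 0, 0], [0, 0, 0.6]]]}}

```text
clock: 25.32
eef_pos: [0.5021, 0.2581, 0.1305]
tcp_rot: [3.141, 0.002, 0.065]
force: [0.3, -0.5, -0.6]
opening: 0.045
gripper_force: 0.0
```

```bash
python3 plan.py .504 .2755 .0295 -0.055
```

```text
clock 25.325 pos [0.5021 0.2581 0.1305] rot [3.141e+00 2.000e-03 6.500e-02] open 0.045 F [ 0.3 -0.5 -0.6]
[ 0.504   0.2755  0.0295 -0.055 ] shift [ 0.33 -1.73 10.1 ] turn [0.001 0.002 0.12 ]
```

Emit:
{"op": "apply_moves", "data": {"motion": [[4.5, [0.3, -1.75, 2], [0, 0, 0.12]], [4.5, [0.3, -1.75, 4], [0, 0, 0.12]], [4.5, [0.3, -1.75, 6], [0, 0, 0.12]], [4.5, [0.3, -1.75, 8], [0, 0, 0.12]], [4.5, [0.3, -1.75, 9], [0, 0, 0.12]], [4.5, [0.3, -1.75, 9.8], [0, 0, 0.12]], [4.5, [0.3, -1.75, 10.1], [0, 0, 0.12]], [4.5, [0.3, -1.75, 10.1], [0, 0, 0.12]]]}}

```text
clock: 26.32
eef_pos: [0.5048, 0.2761, 0.0308]
tcp_rot: [-3.141, -0.0, -0.057]
force: [-0.1, 0.3, -0.3]
opening: 0.0448
gripper_force: 0.0
```

```bash
python3 plan.py .504 .2755 .0293 -0.055
```

```text
clock 26.325 pos [0.5048 0.2761 0.0308] rot [-3.141 -0.    -0.057] open 0.0448 F [-0.1  0.3 -0.3]
[ 0.504   0.2755  0.0293 -0.055 ] shift [-0.07  0.06  0.15] turn [-0.    -0.    -0.002]
```

Emit:
{"op": "apply_moves", "data": {"motion": [[4.0, [-0.05, 0, 0.15], [0, 0, 0]], [0, [-0.05, 0, 0.15], [0, 0, 0]], [0, [-0.05, 0, 0.15], [0, 0, 0]], [0, [-0.05, 0, 0.15], [0, 0, 0]], [0, [-0.05, 0, 0.15], [0, 0, 0]], [0, [-0.05, 0, 0.15], [0, 0, 0]]]}}

```text
clock: 27.08
eef_pos: [0.5044, 0.2764, 0.0297]
tcp_rot: [-3.141, -0.001, -0.057]
force: [-1.2, 0.9, 6.8]
opening: 0.0141
gripper_force: 50.5
```

```bash
python3 plan.py .5646 -.1936 .14 2.361
```

```text
clock 27.075 pos [0.5044 0.2764 0.0297] rot [-3.141e+00 -1.000e-03 -5.700e-02] open 0.0141 F [-1.2  0.9  6.8]
[ 0.5646 -0.1936  0.14    2.361 ] shift [  8.71  46.57 -11.05] turn [ 1.000e-03 -1.000e-03 -2.418e+00]
```

Emit:
{"op": "apply_moves", "data": {"motion": [[0, [0, 0, -4], [0, 0, 0]], [0, [0, 0, -9], [0, 0, -0.1]], [0, [1.1, 5.8, -11], [0, 0, -0.28]], [0, [2.2, 11.6, -11], [0, 0, -0.46]], [0, [3.3, 17.4, -11], [0, 0, -0.64]], [0, [4.4, 23.2, -11], [0, 0, -0.82]], [0, [5.5, 29, -11], [0, 0, -1.0]], [0, [6.6, 34.8, -11], [0, 0, -1.18]], [0, [7.7, 40.7, -11], [0, 0, -1.36]], [0, [8.7, 46.6, -11], [0, 0, -1.54]]]}}

```text
clock: 28.32
eef_pos: [0.5621, -0.1838, 0.138]
tcp_rot: [-3.139, -0.001, 1.44]
force: [1.0, -0.5, -3.1]
opening: 0.0141
gripper_force: 49.6
```

Emit:
{"op": "apply_moves", "data": {"motion": [[0, [0, 0, 0], [0, 0, -0.17]], [0, [0, 0, 0], [0, 0, -0.34]], [0, [0, 0, 0], [0, 0, -0.51]], [0, [0, 0, 0], [0, 0, -0.68]], [0, [0, 0, 0], [0, 0, -0.85]], [0, [0, 0, 0], [0, 0, -0.88]], [0, [0, 0, 0], [0, 0, -0.88]], [0, [0, 0, 0], [0, 0, -0.88]]]}}

```text
clock: 29.32
eef_pos: [0.5628, -0.182, 0.1388]
tcp_rot: [-3.141, -0.001, 2.312]
force: [0.4, -0.0, -3.5]
opening: 0.0142
gripper_force: 49.6
```

```bash
python3 plan.py .5646 -.1936 .0595 2.361
```

```text
clock 29.325 pos [ 0.5628 -0.182   0.1388] rot [-3.141e+00 -1.000e-03  2.312e+00] open 0.0142 F [ 0.4 -0.  -3.5]
[ 0.5646 -0.1936  0.0595  2.361 ] shift [-0.98 -0.65  7.93] turn [-0.    -0.001 -0.049]
```

Emit:
{"op": "apply_moves", "data": {"motion": [[0, [-0.95, -0.65, 0], [0, 0, -0.049]], [0, [-0.95, -0.65, 2], [0, 0, -0.049]], [0, [-0.95, -0.65, 4.5], [0, 0, -0.049]], [0, [-0.95, -0.65, 6.3], [0, 0, -0.049]], [0, [-0.95, -0.65, 7.2], [0, 0, -0.049]], [0, [-0.95, -0.65, 7.6], [0, 0, -0.049]], [0, [-0.95, -0.65, 7.6], [0, 0, -0.049]]]}}

```text
clock: 30.2
eef_pos: [0.5649, -0.1935, 0.0633]
tcp_rot: [3.141, 0.001, 2.363]
force: [0.6, -0.6, -2.5]
opening: 0.0142
gripper_force: 49.6
```

```bash
python3 plan.py .5646 -.1936 .0597 2.361
```

```text
clock 30.2 pos [ 0.5649 -0.1935  0.0633] rot [3.141e+00 1.000e-03 2.363e+00] open 0.0142 F [ 0.6 -0.6 -2.5]
[ 0.5646 -0.1936  0.0597  2.361 ] shift [ 0.01 -0.02  0.36] turn [0.    0.001 0.002]
```

Emit:
{"op": "apply_moves", "data": {"motion": [[0, [0, 0, 0.15], [0, 0, 0]], [0, [0, 0, 0.3], [0, 0, 0]], [0, [0, 0, 0.34], [0, 0, 0]], [0, [0, 0, 0.34], [0, 0, 0]]]}}

```text
clock: 30.7
eef_pos: [0.5646, -0.1935, 0.0598]
tcp_rot: [3.142, 0.0, 2.363]
force: [0.4, -0.4, -2.5]
opening: 0.0143
gripper_force: 49.6
```

Emit:
{"op": "apply_moves", "data": {"motion": [[0, [0, 0, 0.08], [0, 0, 0]], [0, [0, 0, 0.08], [0, 0, 0]]]}}

```text
clock: 30.95
eef_pos: [0.5647, -0.1935, 0.0596]
tcp_rot: [3.142, 0.0, 2.363]
force: [-1.7, 0.5, 4.2]
opening: 0.0142
gripper_force: 50.5
```

Contact. I'll release, lift and move clear for the final check.

Emit:
{"op": "apply_moves", "data": {"motion": [[1.8, [0, 0, 0], [0, 0, 0]], [3.0, [0, 0, 0], [0, 0, 0]], [4.0, [0, 0, 0], [0, 0, 0]], [4.0, [0, 0, 0], [0, 0, 0]], [4.0, [0, 0, -3], [0, 0, 0]], [4.0, [0, 0, -8], [0, 0, 0]], [4.0, [0, 0, -12], [0, 0, 0]], [4.0, [0, 0, -12], [0, 0, 0]]]}}

```text
clock: 31.95
eef_pos: [0.5667, -0.1945, 0.1825]
tcp_rot: [3.139, 0.008, 2.363]
force: [0.3, -0.4, -0.2]
opening: 0.0401
gripper_force: 0.0
```

Emit:
{"op": "apply_moves", "data": {"motion": [[4.0, [5, 4, 0], [0, 0, 0]], [4.0, [10, 8, 0], [0, 0, 0]], [4.0, [15, 12, 0], [0, 0, 0]], [4.0, [20, 16, 0], [0, 0, 0]], [4.0, [25, 20, 0], [0, 0, 0]], [4.0, [30, 24, 0], [0, 0, 0]], [4.0, [30, 24, 0], [0, 0, 0]], [4.0, [30, 24, 0], [0, 0, 0]], [4.0, [30, 24, 0], [0, 0, 0]]]}}

```text
clock: 33.08
eef_pos: [0.5199, 0.1866, 0.1784]
tcp_rot: [-3.141, -0.0, 2.361]
force: [-0.1, -0.5, -0.7]
opening: 0.04
gripper_force: 0.0
```

```bash
python3 m.py | cut -c1-330; python3 - <<'E'
from h import *
p=camera('top'); cv2.imwrite('pics/top9.png',cv2.resize(cv2.cvtColor(p['frame'][120:275,295:465],cv2.COLOR_RGB2BGR),None,fx=3.5,fy=3.5,interpolation=cv2.INTER_CUBIC))
p=camera('side'); cv2.imwrite('pics/side9.png',cv2.resize(cv2.cvtColor(p['frame'][90:370,130:430],cv2.COLOR_RGB2BGR),None,fx=2,fy=2,interpolation=cv2.INTER_CUBIC))
E
```

```text
top 0.88 [349.9, 167.8] o [ 0.6133 -0.1445] yaw -0.7934 len 0.1906 bladew 0.0107 z [0.0395 0.0438 0.0475]
top 0.8 [374.5, 184.6] o [ 0.5645 -0.1944] yaw -0.7753 len 0.1878 bladew 0.0215 z [0.0404 0.0438 0.0479]
top 0.67 [399.7, 198.2] o [ 0.5152 -0.2436] yaw -0.7747 len 0.19 bladew 0.0335 z [0.0397 0.0438 0.0474]
top 0.6 [422.4, 220.6] o [ 0.4647 -0.2946] yaw -0.7872 len 0.1911 bladew 0.0482 z [0.0364 0.043  0.0475]
top rack 0.85 [379.4, 195.7] pts 2070 8109 z [0.0004 0.011  0.0125 0.0166 0.0441 0.0465] minAreaRect ((0.5377152562141418, -0.21876761317253113), (0.30143266916275024, 0.196679949760437), 45.306644439697266) rails ((0.5377508997917175, -0.2177334725856781), (0.2896960377693176, 0.18651267886161804), 45.22426986694336) [ 0.5299 -
side 0.89 [301.2, 239.9] o [ 0.6134 -0.147 ] yaw -0.7823 len 0.1845 bladew 0.012 z [0.0364 0.042  0.0461]
side 0.86 [254.6, 302.2] o [ 0.4673 -0.2959] yaw -0.7618 len 0.19 bladew 0.0745 z [0.0362 0.0417 0.0458]
side 0.77 [281.7, 259.3] o [ 0.5665 -0.1968] yaw -0.7867 len 0.1912 bladew 0.0259 z [0.0343 0.0413 0.0462]
side 0.59 [266.9, 281.9] o [ 0.5159 -0.248 ] yaw -0.782 len 0.1895 bladew 0.0342 z [0.0369 0.0416 0.0459]
side rack 0.61 [262.7, 286.3] pts 2652 9024 z [-0.0004  0.0107  0.012   0.0277  0.0433  0.0459] minAreaRect ((0.5414295792579651, -0.2188194990158081), (0.30277180671691895, 0.19721773266792297), 45.03280258178711) rails ((0.5452996492385864, -0.22314657270908356), (0.2913721203804016, 0.18420463800430298), 45.233375549316406) [
```

View pics/top9.png

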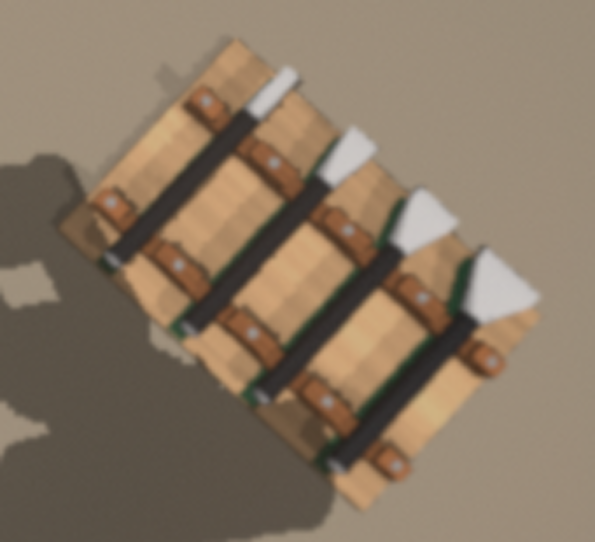

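View pics/side9.png

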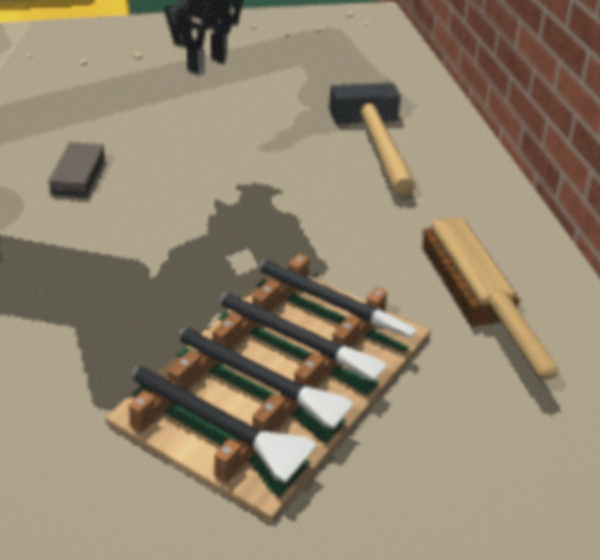

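Both views show the four chisels flat in their notches in order of width: the top crop has the 12 at (205,170) through the 50 at (430,370). The tools to be left alone have not moved, and my measurements put each chisel within about 3 mm of its place.

```bash
python3 -c "
from cell import *
print(finish_job())"
```

```text
the job is handed in; nothing more can be done
None
```

All four chisels lie flat on the rack in order of blade width, each within about 3 mm of its painted outline, and the job was handed in at about 33 s with the hammer, brush and block untouched.

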